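# Fetch the round cup from the ware box onto the banding wheel

### The job

In the pottery classroom, lift the lid off the grey ware box and lay it flat on the table, handle up. Then take the round cup out of the box and set it down upright in the middle of the banding wheel's head, leaving the square pot where it stands in the box. Set things down rather than dropping them.

Things in the scene. Friction and masses are not known exactly. Their poses are not given: they have to be found in the camera images.
- lid: Loose plywood lid, 250 x 170 mm (x, y): 8 mm plate, two 8 mm cleats below that fit inside the box walls with 5 mm play. On top in the middle a dark wooden bar handle, 80 mm long in x, 22 mm wide in y, from 16 to 50 mm above the origin. About 0.3 kg. Origin: centre of the cleats' underside, z = 0 flat on the table, 67 mm on the box; z up through the handle.
- cup: Round cup in the box: plain terracotta, straight-sided, open on top, 48 mm outside diameter, 60 mm high, wall 4 mm, about 0.09 kg. It stands upright on the box floor (6 mm above the table), in the box's +x or -x half, at least 25 mm clear of walls and pot. Origin: centre of its underside; z up through the mouth.
- pot: Square pot in the box's other half: terracotta, 46 x 46 x 60 mm high, open on top, about 0.11 kg. Origin: centre of its underside. The box is fixed, opaque grey plastic, 240 x 160 mm outside (x, y), 75 mm high, walls and floor 6 mm; its centre and yaw are those of the closed lid (within 3 mm).
- wheel_top (a point): Centre of the banding wheel's head, upper face: an aluminium disc 180 mm across, 130 mm above the table, on a fixed green foot; it turns about the vertical with slight friction. Box and wheel stand left and right (either way); the table between is clear, 220 mm wide about y = 0, x from 0.35 to 0.74. Beyond x = 0.76: a work board with bowl, jar (100 mm high) and paddle.

How it is judged:
By the outcome, as a careful person would: the job done as asked, in the order asked, and still so for the second after the job is handed in, with the robot touching nothing.
It also fails if it takes over 61 s, if anything falls off the work surface, if the arm or the gripper's body presses on something with over 40 N, if the wrist force passes 120 N, or if a joint passes its speed limit or range.

### The arm

A 6-joint arm with a two-finger parallel gripper is mounted at the origin on the work surface. World frame = base frame: x ahead of the robot, y to its left, z up, the work surface at z = 0. Lengths are in m, angles in rad, forces in N, time in s.
With the tool pointing down it reaches from about 0.35 to 0.775 m from the base axis. Payload 7.3 kg.
Tool frame: the origin (TCP) lies between the finger pads; the fingertips stand ahead of it and the grasp point (between the pads) lies 6 mm ahead of it (robot.tip_extent is the x of the fingertips in the tool frame, in m); x points along the fingers, z is the direction in which the jaws open and shut, and the axes are right-handed (so a half turn about x gives the same grasp; the last joint's range is limited). The gripper opens to 92 mm and grips with 3 to 60 N. Pads are 19 mm wide; open, the fingers measure 130 mm over their backs; the gripper's body (75 mm by 190 mm) begins 47 mm behind the grasp point.
Start: joints at [1.078, 0.342, 1.524, -0, 1.275, -0.146], TCP at [0.178, 0.494, 0.252] pointing down, gripper open.
Joint ranges: [-2.53, 2.53], [-0.77, 2.02], [0.04, 2.7], [-1, 4.14], [0.28, 2.66], [-3.11, 3.11]. Speed limits (rad/s): [2.57, 2.57, 3.14, 3.14, 3.14, 3.14].

### API

Orientations are given as [roll, pitch, yaw] about the fixed x, y, z axes, in that order (R = Rz(yaw) Ry(pitch) Rx(roll)).
In Python, from cell import robot gives the robot as it stands. The module is installed in compiled form; this text tells all that it offers.
- The arm moves only by the shell command python3 -m creep 'ROWS' [FORCE]. ROWS is JSON, a list of rows, each an object with "translation": the shift along the tool's x, y, z in m, a list of three; "twist": the turn, a rotation vector about the tool's x, y, z in rad, a list of three; "hand": the opening in per cent of the stroke, from 0 (shut) to 100 (fully open). A call has 1 to 5 rows; each row is the pose to reach, as a shift and turn from the pose measured when the call began, along the tool's axes at that moment; what a row does not reach only later rows make up. A row lasts 1/10 s, in which the tool goes at most 50 mm and 8.59 degrees, less where a joint would pass 70% of its speed; a pose out of reach is approached as far as the arm can. A call with a gripper value outside its range is refused whole. The fingers move at their own pace and stop on an object; FORCE is the grip in N (left out, the last holds). Time passes only in rows, so rows that repeat a pose let the fingers close. It gives the time, the measured TCP pose, the force and the opening at its end, in the units of the state.
- robot.observe(): the state, without advancing time (a new reading comes with each control period).
- robot.read_camera(name): name is "scene" or "top"; returns the picture (384x512x3 uint8, blue, green, red); there is no depth.
- robot.calibration(name): a dict with "intrinsics" (3x3 intrinsics, pixels), "dist" ([k1, k2, p1, p2, k3] as OpenCV has them; the pictures are not rectified), "cam_to_world" (4x4, takes a point from camera to world coordinates). Camera axes: x right, y up, looking along -z (the intrinsics and any distortion apply to the point x, -y, -z); pixel columns grow to the right and rows downward; lengths in m; the calibration is good to about 2 mm. A picture is of the moment at which its call begins. calibration takes no time and is no camera call.
- robot.hand_in(): hands the job in, once; it reports no verdict.
The state is a dict: "time": time; "qpos": joint angles; "qvel": joint speeds; "joint_efforts": joint torques, N m; "tool_pos": TCP position; "tool_rot": TCP orientation; "contact_force": force on the tool from outside, world axes, zero at the start; "torque": the same for the moment, N m; "opening": finger opening in m.
Only numpy, scipy, OpenCV 4.12 (cv2) and the standard library are available. Lean on these libraries where they do the work, as an engineer would, in place of code of your own. Each camera call takes 0.05 s, during which the arm holds its last target. There are 200 camera calls.

## Working session

There is one attempt and no reset: what is moved stays moved. The work goes in short steps, Python scripts to look and compute and a shell command to move; the robot and the scene stay as the last step left them, time stands still between calls to the robot, and variables do not carry over. Pictures are saved under pics/ and viewed, about 8 in all and at most 12, crops included, and the job is handed in when it is done.

```bash
mkdir -p pics; cat > h.py <<'E'
import numpy as np, cv2
from scipy.spatial.transform import Rotation as Rn
from cell import robot
def cam(n):
    c=robot.calibration(n); return np.array(c["intrinsics"]),np.array(c["dist"]),np.array(c["cam_to_world"])
def ray(n,uv,z):
    K,d,T=cam(n); p=cv2.undistortPoints(np.array(uv,float).reshape(-1,1,2),K,d)[:,0]
    D=np.c_[p[:,0],-p[:,1],-np.ones(len(p))]@T[:3,:3].T
    return T[:3,3]+D*((z-T[2,3])/D[:,2])[:,None]
def proj(n,P):
    K,d,T=cam(n); q=(np.array(P,float).reshape(-1,3)-T[:3,3])@T[:3,:3]
    return cv2.projectPoints(q*[1,-1,-1],np.zeros(3),np.zeros(3),K,d)[0][:,0]
def snap(n,f,crop=None,s=1):
    im=robot.read_camera(n); np.save(f"pics/{f}.npy",im)
    o=im
    if crop: x0,y0,x1,y1=crop; o=im[y0:y1,x0:x1]
    cv2.imwrite(f"pics/{f}.png",cv2.resize(o,None,fx=s,fy=s,interpolation=cv2.INTER_CUBIC)); return im
def st():
    s=robot.observe(); p=np.array(s["tool_pos"]); r=np.array(s["tool_rot"])
    return s,p,Rn.from_euler("xyz",r).as_matrix()
def rel(target,yaw=None):
    """tool-axis shift and twist to TCP target, tool down, jaw axis z at world angle yaw"""
    s,p,R=st(); print("t",s["time"],"p",p.round(4),"shift",(R.T@(np.array(target)-p)).round(4))
    if yaw is not None:
        best=None
        for k in (0,np.pi):
            z=np.array([np.cos(yaw+k),np.sin(yaw+k),0]); x=np.array([0,0,-1.]); W=np.c_[x,np.cross(z,x),z]
            v=Rn.from_matrix(R.T@W).as_rotvec(); print("twist",v.round(4),"deg",np.degrees(np.linalg.norm(v)).round(2))
E
python3 - <<'E'
from h import *
a=snap("scene","a0");b=snap("top","b0")
cv2.imwrite("pics/ab.png",cv2.resize(np.vstack([a,b]),None,fx=.78,fy=.78))
s,p,R=st();print(s,R.round(3),robot.tip_extent)
for n in("scene","top"):print(cam(n)[2].round(3),cam(n)[0].round(0))
E
```

```text
{'time': 0.1, 'qpos': array([ 1.07801024e+00,  3.42683999e-01,  1.52490940e+00,  2.48811419e-06,
        1.27539225e+00, -1.45993491e-01]), 'qvel': array([-0.00098365, -0.00118787, -0.00457215, -0.00011954, -0.00130395,
       -0.0010251 ]), 'joint_efforts': array([ 1.39556254e-03, -4.32004380e+01, -2.44694567e+01,  7.17878644e-02,
        5.26623591e-02, -7.76259458e-05]), 'tool_pos': array([0.17826047, 0.49346893, 0.25110259]), 'tool_rot': array([ 2.9938911 ,  1.56940332, -2.0652912 ]), 'contact_force': array([ 0.68554476, -0.44602601, -0.45482073]), 'torque': array([ 0.00397473, -0.0151839 ,  0.01537591]), 'opening': 0.09181231702575586} [[-0.001 -0.94   0.34 ]
 [-0.001  0.34   0.94 ]
 [-1.     0.    -0.001]] 0.025
[[ 0.615 -0.674  0.409  0.968]
 [ 0.789  0.519 -0.329 -0.358]
 [ 0.01   0.525  0.851  1.036]
 [ 0.     0.     0.     1.   ]] [[453.   0. 254.]
 [  0. 453. 190.]
 [  0.   0.   1.]]
[[-0.025  0.981 -0.191  0.336]
 [-1.    -0.028 -0.012 -0.01 ]
 [-0.017  0.191  0.982  1.172]
 [ 0.     0.     0.     1.   ]] [[427.   0. 253.]
 [  0. 427. 194.]
 [  0.   0.   1.]]
```

View pics/ab.png

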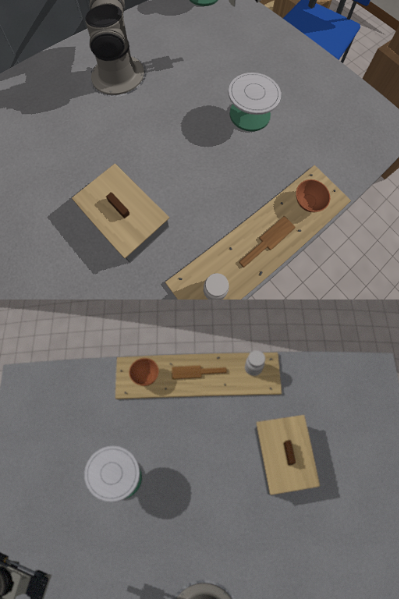

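The top view shows the wheel on the left at about (143,223) px and the closed box on the right, with its handle at about (371,196). Next I'll segment both.

```bash
cat > m.py <<'E'
from h import *
def blob(n,mask,near,z,k=3):
    mask=cv2.morphologyEx(mask.astype(np.uint8),cv2.MORPH_OPEN,np.ones((k,k)))
    cs,_=cv2.findContours(mask,cv2.RETR_EXTERNAL,cv2.CHAIN_APPROX_NONE)
    cs=[c for c in cs if cv2.contourArea(c)>20]
    c=min(cs,key=lambda c:np.hypot(*(c[:,0].mean(0)-near)))
    return c[:,0], ray(n,c[:,0],z)[:,:2]
def rect(P):
    c,wh,a=cv2.minAreaRect((P*1000).astype(np.float32)); 
    if wh[0]<wh[1]: wh=wh[::-1];a+=90
    return np.array(c).round(1),np.array(wh).round(1),round((a+90)%180-90,2)
E
python3 - <<'E'
from m import *
wheelpx={"scene":(326,118),"top":(143,223)}; lidpx={"scene":(155,268),"top":(368,198)}
hpx={"scene":(151,263),"top":(371,196)}
for n,f in(("scene","a0"),("top","b0")):
    im=np.load(f"pics/{f}.npy"); h=cv2.cvtColor(im,cv2.COLOR_BGR2HSV)
    u,v=lidpx[n]; print(n,"lid hsv",h[v-25,u],"handle",h[hpx[n][1],hpx[n][0]],"wheel",h[wheelpx[n][1],wheelpx[n][0]+10],"table",h[230,260])
    m=(h[...,1]>60)&(h[...,2]>100)&(h[...,0]>8)&(h[...,0]<25)
    px,P=blob(n,m,lidpx[n],.083); print("lid",rect(P))
    m=(h[...,2]<115)&(h[...,1]>70)&(h[...,0]<25)
    px,P=blob(n,m,hpx[n],.117,2); print("handle",rect(P))
    m=(h[...,2]>150)&(h[...,1]<40)
    px,P=blob(n,m,wheelpx[n],.130); print("wheel",rect(P),(np.array(cv2.minEnclosingCircle((P*1000).astype(np.float32))[0])).round(1))
E
```

```text
scene lid hsv [ 19  86 161] handle [ 12 141  67] wheel [150   3 162] table [165   4 123]
lid (array([ 530.7, -296.8]), array([251.2, 169.2]), 7.26)
handle (array([ 540.5, -309.1]), array([92.5, 48.7]), 8.84)
wheel (array([471.7, 283.4]), array([153.7, 152.8]), 70.33) [464.6 284.7]
top lid hsv [ 20  90 147] handle [ 10 169  65] wheel [130   5 155] table [140   7 111]
lid (array([ 530.3, -296.6]), array([250.5, 172.2]), 7.37)
handle (array([ 519.3, -308.9]), array([97.8, 53. ]), 7.72)
wheel (array([478.3, 286.6]), array([162.8, 160.8]), -88.11) [474.9 281.9]
```

```bash
python3 - <<'E'
from m import *
for n,f,c in(("scene","a0",(326,118)),("top","b0",(143,223))):
    im=np.load(f"pics/{f}.npy"); h=cv2.cvtColor(im,cv2.COLOR_BGR2HSV)
    for t in (125,133,140,146):
        m=(h[...,2]>t)&(h[...,1]<40)
        px,P=blob(n,cv2.morphologyEx(m.astype(np.uint8),cv2.MORPH_CLOSE,np.ones((9,9))),c,.130); print(n,t,"wheel",rect(P))
    px,P=blob(n,cv2.morphologyEx(m.astype(np.uint8),cv2.MORPH_CLOSE,np.ones((9,9))),c,.130)
rel([.36,.2,.25],np.radians(97.3)); rel([.5305,-.2967,.18],np.radians(97.3))
E
```

```text
scene 125 wheel (array([473.7, 281.8]), array([179.1, 176.8]), 53.57)
scene 133 wheel (array([472.5, 282.8]), array([179.1, 173.7]), 53.57)
scene 140 wheel (array([472.5, 283. ]), array([178.9, 173.7]), 52.99)
scene 146 wheel (array([471.8, 282.1]), array([176.7, 173.6]), 52.98)
top 125 wheel (array([475.5, 282.4]), array([179. , 176.7]), 0.31)
top 133 wheel (array([474.4, 282.4]), array([177.2, 176.1]), 89.21)
top 140 wheel (array([474.5, 282.4]), array([176.7, 176.5]), -89.69)
top 146 wheel (array([475.6, 281.3]), array([174.9, 173.6]), 89.19)
t 0.1 p [0.1783 0.4935 0.2511] shift [ 0.0013 -0.2707 -0.2142]
twist [-0.4742 -0.0013 -0.0005] deg 27.17
twist [ 2.6674e+00 -7.0000e-04  1.8000e-03] deg 152.83
t 0.1 p [0.1783 0.4935 0.2511] shift [ 0.0718 -0.5999 -0.6233]
twist [-0.4742 -0.0013 -0.0005] deg 27.17
twist [ 2.6674e+00 -7.0000e-04  1.8000e-03] deg 152.83
```

```bash
python3 -m creep '[{"translation":[0,-0.27,-0.214],"twist":[-0.474,0,0],"hand":100},{"translation":[0,-0.27,-0.214],"twist":[-0.474,0,0],"hand":100},{"translation":[0,-0.27,-0.214],"twist":[-0.474,0,0],"hand":100},{"translation":[0,-0.27,-0.214],"twist":[-0.474,0,0],"hand":100},{"translation":[0,-0.27,-0.214],"twist":[-0.474,0,0],"hand":100}]' 30
python3 -c "
from h import *
rel([.45,-.1,.22],np.radians(97.3))"
```

```text
time: 0.6
tool_pos: [0.3022, 0.2928, 0.2513]
tool_rot: [2.481, 1.569, -2.101]
contact_force: [1.1, 0.4, 0.4]
opening: 0.0919
t 0.6 p [0.3022 0.2928 0.2513] shift [ 0.0318 -0.0955 -0.4086]
twist [ 0.0028 -0.0013 -0.001 ] deg 0.19
twist [-3.1388e+00  1.6000e-03 -2.1000e-03] deg 179.84
```

```bash
python3 -m creep '[{"translation":[0.032,-0.095,-0.409],"twist":[0,0,0],"hand":100},{"translation":[0.032,-0.095,-0.409],"twist":[0,0,0],"hand":100},{"translation":[0.032,-0.095,-0.409],"twist":[0,0,0],"hand":100},{"translation":[0.032,-0.095,-0.409],"twist":[0,0,0],"hand":100},{"translation":[0.032,-0.095,-0.409],"twist":[0,0,0],"hand":100}]'
python3 -c "
from h import *
rel([.5305,-.2967,.18],np.radians(97.3))"
```

```text
time: 1.1
tool_pos: [0.3893, 0.059, 0.2326]
tool_rot: [2.602, 1.569, -1.98]
contact_force: [0.6, 0.8, -0.6]
opening: 0.092
t 1.1 p [0.3893 0.059  0.2326] shift [ 0.053  -0.0938 -0.3709]
twist [ 0.0028 -0.0013 -0.0007] deg 0.18
twist [-3.1388e+00  1.2000e-03 -2.0000e-03] deg 179.84
```

```bash
python3 -m creep '[{"translation":[0.053,-0.094,-0.371],"twist":[0,0,0],"hand":100},{"translation":[0.053,-0.094,-0.371],"twist":[0,0,0],"hand":100},{"translation":[0.053,-0.094,-0.371],"twist":[0,0,0],"hand":100},{"translation":[0.053,-0.094,-0.371],"twist":[0,0,0],"hand":100},{"translation":[0.053,-0.094,-0.371],"twist":[0,0,0],"hand":100}]'
python3 -c "
from h import *
rel([.5305,-.2967,.18],np.radians(97.3))"
```

```text
time: 1.6
tool_pos: [0.4805, -0.1714, 0.1982]
tool_rot: [2.133, 1.569, -2.45]
contact_force: [1.2, 0.7, 0.8]
opening: 0.0919
t 1.6 p [ 0.4805 -0.1714  0.1982] shift [ 0.0183 -0.0334 -0.1307]
twist [ 0.0023 -0.0007 -0.0012] deg 0.15
twist [-3.1393e+00  1.8000e-03 -1.2000e-03] deg 179.87
```

```bash
python3 -m creep '[{"translation":[0.018,-0.0335,-0.131],"twist":[0,0,0],"hand":75},{"translation":[0.018,-0.0335,-0.131],"twist":[0,0,0],"hand":75},{"translation":[0.018,-0.0335,-0.131],"twist":[0,0,0],"hand":75},{"translation":[0.018,-0.0335,-0.131],"twist":[0,0,0],"hand":75},{"translation":[0.018,-0.0335,-0.131],"twist":[0,0,0],"hand":75}]'
python3 - <<'E'
from h import *
rel([.5305,-.2967,.112],np.radians(97.3))
snap("scene","a1",(60,100,330,330),2.5)
E
```

```text
time: 2.1
tool_pos: [0.53, -0.2971, 0.1791]
tool_rot: [1.174, 1.568, 2.873]
contact_force: [-0.3, 0.2, -0.3]
opening: 0.0688
t 2.1 p [ 0.53   -0.2971  0.1791] shift [ 0.0671 -0.0007  0.0002]
twist [ 0.001   0.0012 -0.0028] deg 0.18
twist [-3.1406e+00  4.4000e-03  1.8000e-03] deg 179.94
```

View pics/a1.png

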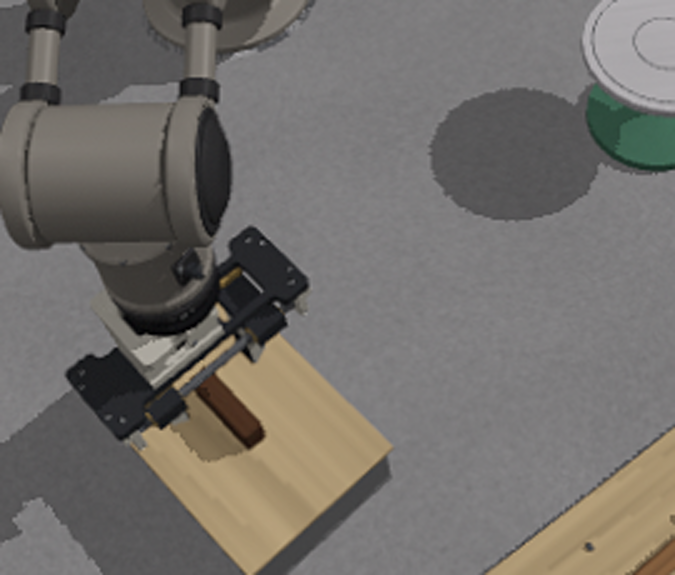

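The picture shows the open jaws straddling the dark handle, which runs from about (200,380) to (260,440) in the crop. I'll descend and grip.

```bash
python3 -m creep '[{"translation":[0.03,0,0],"twist":[0,0,0],"hand":75},{"translation":[0.055,0,0],"twist":[0,0,0],"hand":75},{"translation":[0.065,0,0],"twist":[0,0,0],"hand":75},{"translation":[0.067,0,0],"twist":[0,0,0],"hand":75},{"translation":[0.067,0,0],"twist":[0,0,0],"hand":75}]'
python3 -m creep '[{"translation":[0,0,0],"twist":[0,0,0],"hand":0},{"translation":[0,0,0],"twist":[0,0,0],"hand":0},{"translation":[0,0,0],"twist":[0,0,0],"hand":0},{"translation":[0,0,0],"twist":[0,0,0],"hand":0},{"translation":[0,0,0],"twist":[0,0,0],"hand":0}]' 30
```

```text
time: 2.65
tool_pos: [0.5303, -0.2958, 0.1136]
tool_rot: [1.477, 1.569, -3.105]
contact_force: [-0.7, 0.3, 0.5]
opening: 0.069
time: 3.15
tool_pos: [0.5303, -0.2959, 0.1138]
tool_rot: [1.586, 1.569, -2.996]
contact_force: [0.1, 0.7, -0.5]
opening: 0.0334
```

```bash
python3 -m creep '[{"translation":[0,0,0],"twist":[0,0,0],"hand":0},{"translation":[0,0,0],"twist":[0,0,0],"hand":0},{"translation":[0,0,0],"twist":[0,0,0],"hand":0},{"translation":[0,0,0],"twist":[0,0,0],"hand":0}]' 40
python3 -m creep '[{"translation":[-0.015,0,0],"twist":[0,0,0],"hand":0},{"translation":[-0.035,0,0],"twist":[0,0,0],"hand":0},{"translation":[-0.06,0,0],"twist":[0,0,0],"hand":0},{"translation":[-0.09,0,0],"twist":[0,0,0],"hand":0},{"translation":[-0.09,0,0],"twist":[0,0,0],"hand":0}]'
python3 -c "
from h import *
rel([.53,0,.19],np.radians(90))"
```

```text
time: 3.55
tool_pos: [0.5303, -0.296, 0.1138]
tool_rot: [1.666, 1.569, -2.916]
contact_force: [0.0, -1.5, 0.1]
opening: 0.0219
time: 4.05
tool_pos: [0.532, -0.2969, 0.2076]
tool_rot: [-2.497, 1.564, -0.796]
contact_force: [1.5, -0.6, -2.2]
opening: 0.0217
t 4.05 p [ 0.532  -0.2969  0.2076] shift [ 0.0163 -0.0366  0.2947]
twist [ 0.1304 -0.005   0.0043] deg 7.48
twist [-3.0112 -0.0064 -0.0075] deg 172.53
```

```bash
python3 -m creep '[{"translation":[0.0,-0.005,0.03],"twist":[0.03,-0.005,0.004],"hand":0},{"translation":[0.0,-0.01,0.07],"twist":[0.06,-0.005,0.004],"hand":0},{"translation":[0,-0.015,0.11],"twist":[0.09,-0.005,0.004],"hand":0},{"translation":[0,-0.02,0.15],"twist":[0.13,-0.005,0.004],"hand":0},{"translation":[0,-0.024,0.19],"twist":[0.13,-0.005,0.004],"hand":0}]'
python3 -c "
from h import *
rel([.53,0,.19],np.radians(90))"
```

```text
time: 4.55
tool_pos: [0.5302, -0.1037, 0.205]
tool_rot: [1.086, 1.568, 2.656]
contact_force: [0.7, 0.4, -2.1]
opening: 0.022
t 4.55 p [ 0.5302 -0.1037  0.205 ] shift [0.0151 0.0002 0.1036]
twist [-0.0012  0.0011 -0.0021] deg 0.15
twist [ 3.1404e+00 -3.3000e-03 -1.7000e-03] deg 179.93
```

```bash
python3 -m creep '[{"translation":[0.015,0,0.04],"twist":[0,0.001,-0.002],"hand":0},{"translation":[0.03,0,0.075],"twist":[0,0.001,-0.002],"hand":0},{"translation":[0.05,0,0.1],"twist":[0,0.001,-0.002],"hand":0},{"translation":[0.07,0,0.104],"twist":[0,0.001,-0.002],"hand":0},{"translation":[0.07,0,0.104],"twist":[0,0.001,-0.002],"hand":0}]'
python3 -c "
from h import *
snap('scene','a2',(60,60,360,300),2.5)
rel([.53,0,.056],np.radians(90))"
```

```text
time: 5.05
tool_pos: [0.5275, 0.0019, 0.1314]
tool_rot: [1.411, 1.563, 2.982]
contact_force: [0.7, -0.2, -2.6]
opening: 0.0217
t 5.1 p [0.5287 0.001  0.1331] shift [ 0.0771 -0.0017 -0.001 ]
twist [-0.0001  0.0006 -0.0049] deg 0.28
twist [ 3.1415e+00 -7.7000e-03 -1.0000e-03] deg 180.0
```

View pics/a2.png

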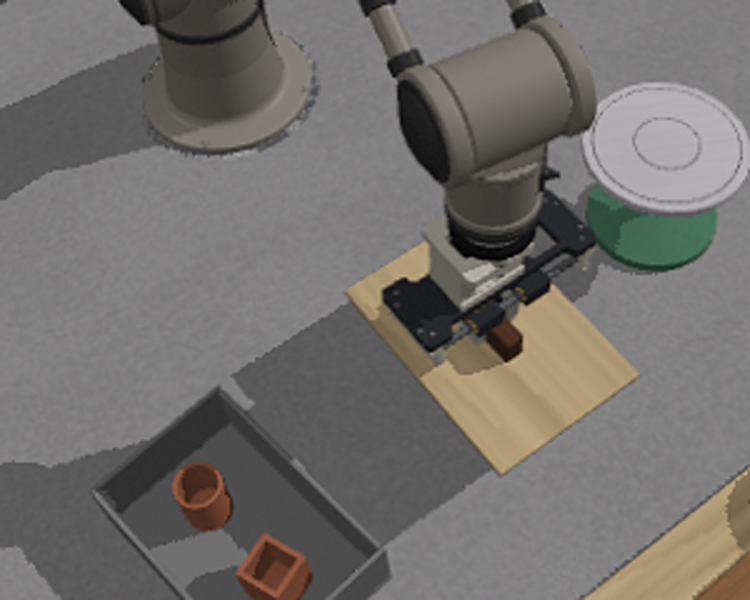

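The lid hangs level over the clear strip. The open box shows the round cup in its near (-x) half at crop (202,495) and the square pot at (275,570).

```bash
python3 -m creep '[{"translation":[0.025,0,0],"twist":[0,0,-0.004],"hand":0},{"translation":[0.05,0,0],"twist":[0,0,-0.004],"hand":0},{"translation":[0.07,-0.001,0],"twist":[0,0,-0.004],"hand":0},{"translation":[0.079,-0.001,0],"twist":[0,0,-0.004],"hand":0},{"translation":[0.079,-0.001,0],"twist":[0,0,-0.004],"hand":0}]'
python3 -m creep '[{"translation":[0,0,0],"twist":[0,0,0],"hand":0},{"translation":[0.002,0,0],"twist":[0,0,0],"hand":0}]'
```

```text
time: 5.6
tool_pos: [0.529, 0.0004, 0.0536]
tool_rot: [1.239, 1.568, 2.808]
contact_force: [-0.0, 0.2, -2.0]
opening: 0.0218
time: 5.8
tool_pos: [0.53, 0.0, 0.0529]
tool_rot: [-0.696, 1.57, 0.874]
contact_force: [-0.3, 0.1, -3.1]
opening: 0.0216
```

```bash
python3 -c "
from h import *
rel([.53,0,.0467],np.radians(90))"
```

```text
t 5.8 p [0.53   0.     0.0529] shift [ 0.0062 -0.     -0.    ]
twist [-0.0014  0.0004  0.0003] deg 0.09
twist [ 3.1401e+00  5.0000e-04 -6.0000e-04] deg 179.92
```

```bash
python3 -m creep '[{"translation":[0.002,0,0],"twist":[0,0,0],"hand":0},{"translation":[0.004,0,0],"twist":[0,0,0],"hand":0},{"translation":[0.0055,0,0],"twist":[0,0,0],"hand":0},{"translation":[0.007,0,0],"twist":[0,0,0],"hand":0},{"translation":[0.007,0,0],"twist":[0,0,0],"hand":0}]'
```

```text
time: 6.3
tool_pos: [0.5301, 0.0001, 0.0468]
tool_rot: [-1.264, 1.57, 0.305]
contact_force: [-2.7, -0.2, 7.4]
opening: 0.0218
```

The upward force confirms the lid is on the table, so I'll release it.

```bash
python3 -m creep '[{"translation":[0,0,0],"twist":[0,0,0],"hand":70},{"translation":[0,0,0],"twist":[0,0,0],"hand":70},{"translation":[0,0,0],"twist":[0,0,0],"hand":70},{"translation":[0,0,0],"twist":[0,0,0],"hand":70},{"translation":[0,0,0],"twist":[0,0,0],"hand":70}]' 10
python3 -m creep '[{"translation":[-0.02,0,0],"twist":[0,0,0],"hand":70},{"translation":[-0.06,0,0],"twist":[0,0,0],"hand":70},{"translation":[-0.11,0,0],"twist":[0,0,0],"hand":70},{"translation":[-0.15,0,0],"twist":[0,0,0],"hand":70},{"translation":[-0.15,0,0],"twist":[0,0,0],"hand":70}]'
python3 - <<'E'
from h import *
snap("top","b3"); a=snap("scene","a3")
b=np.load("pics/b3.npy")
c1=cv2.resize(b[130:280,310:430],None,fx=3.3,fy=3.3,interpolation=cv2.INTER_CUBIC)
c2=cv2.resize(a[200:350,90:210],None,fx=3.3,fy=3.3,interpolation=cv2.INTER_CUBIC)
cv2.imwrite("pics/c3.png",np.hstack([c1,c2]))
# box corner predictions, walls top
E
```

```text
time: 6.8
tool_pos: [0.5301, 0.0, 0.0467]
tool_rot: [-1.237, 1.57, 0.332]
contact_force: [0.0, -0.2, -0.2]
opening: 0.0572
time: 7.3
tool_pos: [0.5328, -0.0003, 0.2025]
tool_rot: [-1.686, 1.559, -0.116]
contact_force: [0.5, 0.0, -0.7]
opening: 0.0644
```

View pics/c3.png

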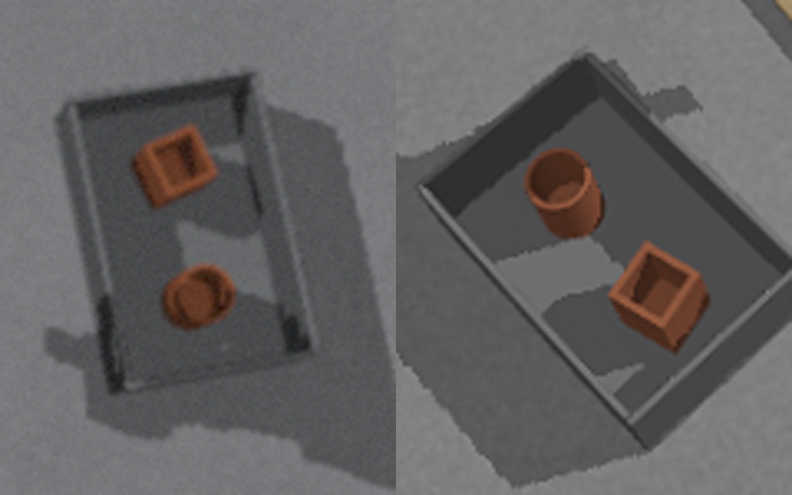

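Both items stand upright in the box: the cup is at crop-left (200,297) and crop-right (563,195), the pot at (175,165) and (660,300). Next I'll fit the cup silhouette in each view.

```bash
cat > fit.py <<'E'
from m import *
from scipy.optimize import least_squares
t=np.linspace(0,2*np.pi,48,endpoint=False)
def hull(n,x,y,z,sh=None):
    base=.024*np.c_[np.cos(t),np.sin(t)] if sh is None else sh
    P=np.vstack([np.c_[base+[x,y],np.full(len(base),h)] for h in(z,z+.06)])
    return cv2.convexHull(proj(n,P).astype(np.float32))
def cen(c):
    m=cv2.moments(c); return np.array([m["m10"],m["m01"]])/m["m00"]
def mask(im):
    h=cv2.cvtColor(im,cv2.COLOR_BGR2HSV); return ((h[...,0]<14)|(h[...,0]>170))&(h[...,1]>110)&(h[...,2]>35)
def fit(views,near,z,g):
    obs={}
    for n,im in views.items():
        px,_=blob(n,mask(im),near[n],.06,2); hh=cv2.convexHull(px.astype(np.float32)); obs[n]=(cen(hh),cv2.contourArea(hh))
    for ns in [[n] for n in obs]+[list(obs)]:
        r=least_squares(lambda q:np.concatenate([cen(hull(n,q[0],q[1],z))-obs[n][0] for n in ns]),g)
        print(ns,(r.x*1000).round(1),"areas",[(round(obs[n][1]),round(cv2.contourArea(hull(n,*r.x,z)))) for n in ns],"res px",np.abs(r.fun).max().round(2))
    return r.x
E
python3 - <<'E'
from fit import *
V={"scene":np.load("pics/a3.npy"),"top":np.load("pics/b3.npy")}
print("cup");c=fit(V,{"scene":(90+168/3.3,200+195/3.3),"top":(310+200/3.3,130+297/3.3)},.006,[.47,-.3])
print("pot~");p=fit(V,{"scene":(90+264/3.3,200+300/3.3),"top":(310+175/3.3,130+165/3.3)},.006,[.58,-.3])
for n,d in(("scene",(90+264/3.3,200+300/3.3)),("top",(310+175/3.3,130+165/3.3))):
    px,_=blob(n,mask(V[n]),d,.06,2)
Y=np.radians(7.3);B=np.array([[np.cos(Y),np.sin(Y)],[-np.sin(Y),np.cos(Y)]]); 
for q in(c,p):print("in box frame",(B@(q-[.5305,-.2967])*1000).round(1))
E
```

```text
cup
['scene'] [ 478.9 -304.7] areas [(448, 508)] res px 0.0
['top'] [ 474.5 -309.6] areas [(287, 355)] res px 0.0
['scene', 'top'] [ 476.7 -306.9] areas [(448, 509), (287, 354)] res px 1.21
pot~
['scene'] [ 587.3 -292.1] areas [(589, 517)] res px 0.0
['top'] [ 583.9 -296.6] areas [(374, 354)] res px 0.0
['scene', 'top'] [ 585.8 -293.9] areas [(589, 518), (374, 354)] res px 1.02
in box frame [-54.6  -3.3]
in box frame [55.2 -4.3]
```

The views disagree by 6 mm and the mask areas are too small, so the mask is missing the shaded sides. I'll loosen it.

```bash
sed -i 's/^def mask.*/TH=[70]\ndef mask(im):/; s/^    h=cv2.cvtColor(im,cv2.COLOR_BGR2HSV); return.*/    i=im.astype(int); return (i[...,2]-i[...,0]>TH[0])/' fit.py
python3 - <<'E'
from fit import *
V={"scene":np.load("pics/a3.npy"),"top":np.load("pics/b3.npy")}
for th in (15,22,30):
    TH[0]=th;print("cup",th);c=fit(V,{"scene":(90+168/3.3,200+195/3.3),"top":(310+200/3.3,130+297/3.3)},.006,[.47,-.3])
for n in V: hu=hull(n,*c,.006)[:,0]; print(n,(hu.min(0)).round(),hu.max(0).round(), (lambda p:(p.min(0),p.max(0)+1))(blob(n,mask(V[n]),hu.mean(0),.06,2)[0]))
E
```

```text
cup 15
['scene'] [ 478.8 -304.7] areas [(477, 508)] res px 0.0
['top'] [ 475.4 -310. ] areas [(337, 355)] res px 0.0
['scene', 'top'] [ 476.9 -306.9] areas [(477, 509), (337, 354)] res px 1.17
cup 22
['scene'] [ 478.9 -304.7] areas [(468, 508)] res px 0.0
['top'] [ 475.3 -310.2] areas [(322, 355)] res px 0.0
['scene', 'top'] [ 477.1 -307. ] areas [(468, 509), (322, 354)] res px 1.2
cup 30
['scene'] [ 478.5 -305.2] areas [(448, 508)] res px 0.0
['top'] [ 476.  -310.2] areas [(299, 355)] res px 0.0
['scene', 'top'] [ 477.2 -308. ] areas [(448, 509), (299, 354)] res px 1.23
scene [128. 245.] [153. 273.] (array([130, 246], dtype=int32), array([153, 273], dtype=int32))
top [359. 209.] [382. 230.] (array([361, 211], dtype=int32), array([382, 230], dtype=int32))
```

The combined fit of (477, -307) mm matches the well-lit silhouette edges in both views; the dark left edge causes the bias. Clearances are ample with the jaws across the box.

```bash
python3 -c "
from h import *
rel([.477,-.307,.16],np.radians(97.3))"
```

```text
t 7.4 p [ 0.5301 -0.      0.1972] shift [ 0.0371  0.0529 -0.307 ]
twist [-0.1286 -0.0002  0.0024] deg 7.37
twist [3.013e+00 3.600e-03 3.000e-04] deg 172.63
```

```bash
python3 -m creep '[{"translation":[0,0.053,-0.307],"twist":[-0.129,0,0.002],"hand":70},{"translation":[0,0.053,-0.307],"twist":[-0.129,0,0.002],"hand":70},{"translation":[0,0.053,-0.307],"twist":[-0.129,0,0.002],"hand":70},{"translation":[0.02,0.053,-0.307],"twist":[-0.129,0,0.002],"hand":70},{"translation":[0.037,0.053,-0.307],"twist":[-0.129,0,0.002],"hand":70}]'
python3 -m creep '[{"translation":[0,0.01,-0.05],"twist":[0,0,0],"hand":70},{"translation":[0,0.01,-0.06],"twist":[0,0,0],"hand":70}]'
python3 -c "
from h import *
rel([.477,-.307,.12],np.radians(97.3))"
```

```text
time: 7.9
tool_pos: [0.4869, -0.2449, 0.1763]
tool_rot: [0.693, 1.57, 2.392]
contact_force: [0.4, -0.5, -0.0]
opening: 0.0643
time: 8.1
tool_pos: [0.4825, -0.3097, 0.1734]
tool_rot: [0.974, 1.566, 2.668]
contact_force: [0.3, 0.3, -0.7]
opening: 0.0638
t 8.1 p [ 0.4825 -0.3097  0.1734] shift [0.0534 0.005  0.0032]
twist [-0.0041  0.0027 -0.004 ] deg 0.36
twist [ 3.1375 -0.0062 -0.0042] deg 179.76
```

```bash
python3 -m creep '[{"translation":[0.03,0.005,0.003],"twist":[-0.004,0.003,-0.004],"hand":70},{"translation":[0.053,0.005,0.003],"twist":[-0.004,0.003,-0.004],"hand":70},{"translation":[0.053,0.005,0.003],"twist":[-0.004,0.003,-0.004],"hand":70},{"translation":[0.053,0.005,0.003],"twist":[-0.004,0.003,-0.004],"hand":70}]'
python3 - <<'E'
from h import *
rel([.477,-.307,.053],np.radians(97.3))
a=snap("scene","a4"); s,p,R=st()
o=cv2.resize(a[190:350,70:230],None,fx=3.6,fy=3.6,interpolation=cv2.INTER_CUBIC)
cv2.imwrite("pics/c4.png",o)
E
```

```text
time: 8.5
tool_pos: [0.4769, -0.3065, 0.1197]
tool_rot: [0.759, 1.569, 2.458]
contact_force: [0.2, -0.5, 0.9]
opening: 0.0644
t 8.5 p [ 0.4769 -0.3065  0.1197] shift [ 0.0667 -0.0001 -0.0006]
twist [ 0.0004  0.0015 -0.0014] deg 0.12
twist [-3.1412e+00  2.2000e-03  2.3000e-03] deg 179.98
```

View pics/c4.png

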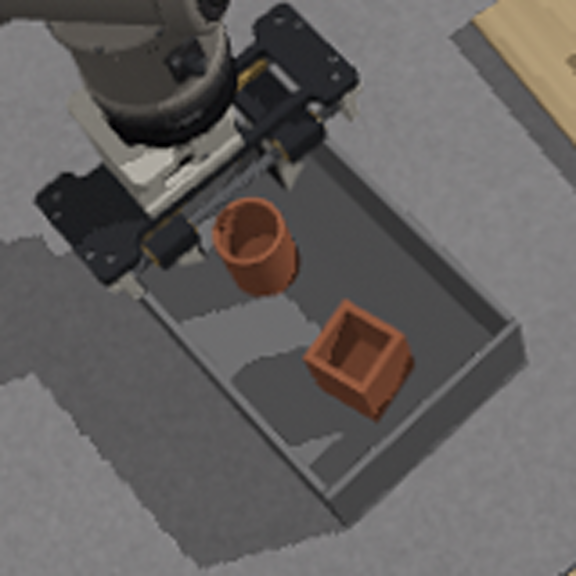

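The fingers straddle the cup mouth, with tips at crop (190,258) and (290,185) and the mouth at (252,228). I'll descend while watching the force.

```bash
python3 -m creep '[{"translation":[0.015,0,0],"twist":[0,0,0],"hand":70},{"translation":[0.03,0,0],"twist":[0,0,0],"hand":70},{"translation":[0.035,0,0],"twist":[0,0,0],"hand":70}]'
python3 -c "
from h import *
rel([.477,-.307,.053])"
```

```text
time: 8.85
tool_pos: [0.4778, -0.3065, 0.0858]
tool_rot: [-2.478, 1.57, -0.778]
contact_force: [0.6, 0.5, 0.4]
opening: 0.0643
t 8.85 p [ 0.4778 -0.3065  0.0858] shift [ 0.0328  0.0009 -0.0004]
```

```bash
python3 -m creep '[{"translation":[0.015,0.001,0],"twist":[0,0,0],"hand":70},{"translation":[0.028,0.001,0],"twist":[0,0,0],"hand":70},{"translation":[0.033,0.001,0],"twist":[0,0,0],"hand":70},{"translation":[0.033,0.001,0],"twist":[0,0,0],"hand":70}]'
python3 -m creep '[{"translation":[0,0,0],"twist":[0,0,0],"hand":0},{"translation":[0,0,0],"twist":[0,0,0],"hand":0},{"translation":[0,0,0],"twist":[0,0,0],"hand":0},{"translation":[0,0,0],"twist":[0,0,0],"hand":0},{"translation":[0,0,0],"twist":[0,0,0],"hand":0}]' 12
```

```text
time: 9.25
tool_pos: [0.4768, -0.3065, 0.0525]
tool_rot: [0.756, 1.57, 2.455]
contact_force: [0.4, -0.1, -0.8]
opening: 0.0645
time: 9.75
tool_pos: [0.477, -0.3066, 0.053]
tool_rot: [-2.319, 1.57, -0.62]
contact_force: [-0.5, 0.9, 4.1]
opening: 0.0472
```

```bash
python3 -m creep '[{"translation":[0,0,0],"twist":[0,0,0],"hand":0},{"translation":[-0.01,0,0],"twist":[0,0,0],"hand":0},{"translation":[-0.03,0,0],"twist":[0,0,0],"hand":0},{"translation":[-0.06,0,0],"twist":[0,0,0],"hand":0},{"translation":[-0.09,0,0],"twist":[0,0,0],"hand":0}]' 15
python3 -m creep '[{"translation":[-0.04,0,0],"twist":[0,0,0],"hand":0},{"translation":[-0.08,0,0],"twist":[0,0,0],"hand":0},{"translation":[-0.11,0,0],"twist":[0,0,0],"hand":0},{"translation":[-0.11,0,0],"twist":[0,0,0],"hand":0}]'
python3 - <<'E'
from h import *
rel([.4745,0,.25],np.radians(90))
snap("scene","a5",(60,120,260,330),2.8)
E
```

```text
time: 10.25
tool_pos: [0.4767, -0.3064, 0.1442]
tool_rot: [0.777, 1.57, 2.476]
contact_force: [-0.1, -0.3, -0.4]
opening: 0.0471
time: 10.65
tool_pos: [0.4781, -0.3076, 0.2596]
tool_rot: [-2.416, 1.562, -0.717]
contact_force: [0.7, 0.1, -1.6]
opening: 0.047
t 10.65 p [ 0.4781 -0.3076  0.2596] shift [ 0.0077 -0.0359  0.3056]
twist [ 0.1288 -0.0063  0.0064] deg 7.4
twist [-3.0127 -0.0097 -0.0096] deg 172.62
```

View pics/a5.png

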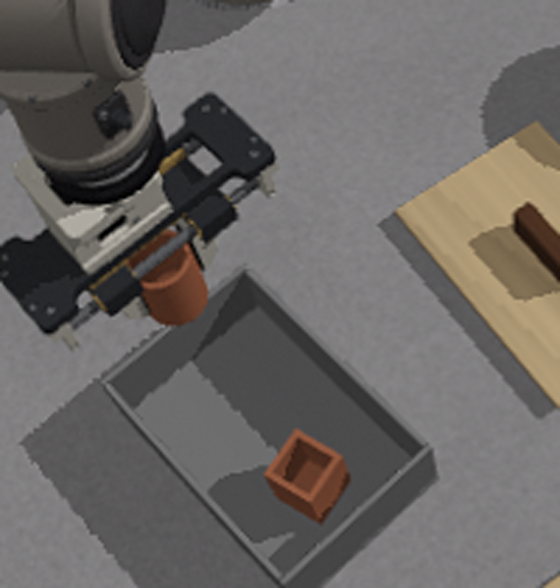

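The cup is held upright at crop (175,280), and the pot still stands in the box at (308,475). I'll carry the cup to the wheel.

```bash
python3 -m creep '[{"translation":[0,-0.006,0.04],"twist":[0.03,-0.006,0.006],"hand":0},{"translation":[0,-0.012,0.085],"twist":[0.06,-0.006,0.006],"hand":0},{"translation":[0,-0.018,0.13],"twist":[0.09,-0.006,0.006],"hand":0},{"translation":[0,-0.024,0.175],"twist":[0.13,-0.006,0.006],"hand":0},{"translation":[0,-0.03,0.22],"twist":[0.13,-0.006,0.006],"hand":0}]'
python3 -c "
from h import *
rel([.4745,.2824,.25],np.radians(90))"
```

```text
time: 11.2
tool_pos: [0.4776, -0.0829, 0.2545]
tool_rot: [1.009, 1.564, 2.577]
contact_force: [0.3, -0.2, -1.5]
opening: 0.0473
t 11.2 p [ 0.4776 -0.0829  0.2545] shift [0.0059 0.0041 0.3653]
twist [-0.0028  0.0037 -0.0059] deg 0.43
twist [ 3.1388 -0.0093 -0.0059] deg 179.84
```

```bash
python3 -m creep '[{"translation":[0.003,0.001,0.04],"twist":[0,0.004,-0.006],"hand":0},{"translation":[0.005,0.002,0.085],"twist":[0,0.004,-0.006],"hand":0},{"translation":[0.005,0.003,0.13],"twist":[0,0.004,-0.006],"hand":0},{"translation":[0.005,0.004,0.17],"twist":[0,0.004,-0.006],"hand":0},{"translation":[0.005,0.004,0.21],"twist":[0,0.004,-0.006],"hand":0}]'
python3 -m creep '[{"translation":[0,0,0.04],"twist":[0,0,0],"hand":0},{"translation":[0,0,0.08],"twist":[0,0,0],"hand":0},{"translation":[0,0,0.12],"twist":[0,0,0],"hand":0},{"translation":[0,0,0.15],"twist":[0,0,0],"hand":0},{"translation":[0,0,0.15],"twist":[0,0,0],"hand":0}]'
python3 -c "
from h import *
rel([.4745,.2824,.21],np.radians(90))"
```

```text
time: 11.7
tool_pos: [0.4728, 0.1287, 0.2489]
tool_rot: [1.799, 1.568, -2.916]
contact_force: [0.6, -0.2, -0.3]
opening: 0.0471
time: 12.2
tool_pos: [0.4719, 0.2816, 0.2468]
tool_rot: [1.718, 1.565, -2.994]
contact_force: [0.0, -1.1, -0.6]
opening: 0.0471
t 12.2 p [0.4719 0.2816 0.2468] shift [ 0.0368 -0.0028  0.0008]
twist [ 0.0013 -0.0009 -0.0062] deg 0.36
twist [-3.1402e+00  9.7000e-03 -1.4000e-03] deg 179.92
```

```bash
python3 -m creep '[{"translation":[0.02,-0.003,0.001],"twist":[0.001,-0.001,-0.006],"hand":0},{"translation":[0.037,-0.003,0.001],"twist":[0.001,-0.001,-0.006],"hand":0},{"translation":[0.047,-0.003,0.001],"twist":[0.001,-0.001,-0.006],"hand":0},{"translation":[0.052,-0.003,0.001],"twist":[0.001,-0.001,-0.006],"hand":0},{"translation":[0.052,-0.003,0.001],"twist":[0.001,-0.001,-0.006],"hand":0}]'
python3 - <<'E'
from h import *
rel([.4745,.2824,.177],np.radians(90))
a=snap("scene","a6");b=snap("top","b6")
c1=cv2.resize(b[160:290,80:210],None,fx=3,fy=3,interpolation=cv2.INTER_CUBIC)
c2=cv2.resize(a[50:180,260:390],None,fx=3,fy=3,interpolation=cv2.INTER_CUBIC)
cv2.imwrite("pics/c6.png",np.hstack([c1,c2]))
E
```

```text
time: 12.7
tool_pos: [0.4744, 0.2819, 0.1941]
tool_rot: [1.958, 1.569, -2.754]
contact_force: [-0.7, -0.7, 0.1]
opening: 0.0471
t 12.7 p [0.4744 0.2819 0.1941] shift [ 0.0171 -0.0001  0.0005]
twist [-0.0003 -0.0007 -0.0016] deg 0.1
twist [ 3.1413e+00 -2.5000e-03  1.0000e-03] deg 179.98
```

View pics/c6.png

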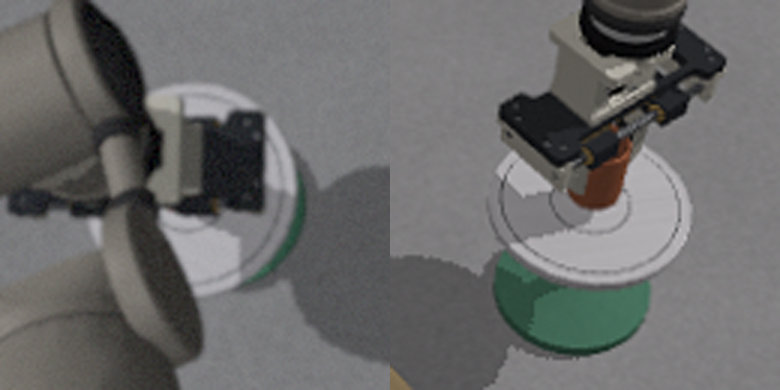

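The cup hangs upright just over the head's centre ring: its base is at about crop (600,205), and the ring is centred at about (591,205). I'll run a quick numeric check of the silhouette edges before lowering.

```bash
python3 - <<'E'
from fit import *
im=np.load("pics/a6.npy"); TH[0]=22
px,_=blob("scene",mask(im),(330,105),.17,2)
for x,y in((474.4,281.9),(476.4,281.9),(474.4,283.9)):
    h=hull("scene",x/1e3,y/1e3,.1471)[:,0]; print(h.min(0).round(1),h.max(0).round(1))
print(px.min(0)-.5,px.max(0)+.5)
E
```

```text
[318.7  90.4] [340.7 120.3]
[319.2  90.9] [341.2 120.7]
[319.2  90.1] [341.3 119.9]
[320.5  96.5] [341.5 120.5]
```

The silhouette agrees to within 1 px (about 2 mm). I'll lower gently to contact.

```bash
python3 -m creep '[{"translation":[0.006,0,0],"twist":[0,0,-0.001],"hand":0},{"translation":[0.011,0,0],"twist":[0,0,-0.001],"hand":0},{"translation":[0.014,0,0],"twist":[0,0,-0.001],"hand":0},{"translation":[0.0155,0,0],"twist":[0,0,-0.001],"hand":0},{"translation":[0.0155,0,0],"twist":[0,0,-0.001],"hand":0}]'
python3 -m creep '[{"translation":[0.0005,0,0],"twist":[0,0,0],"hand":0},{"translation":[0.001,0,0],"twist":[0,0,0],"hand":0},{"translation":[0.0015,0,0],"twist":[0,0,0],"hand":0}]'
```

```text
time: 13.3
tool_pos: [0.4748, 0.2824, 0.1796]
tool_rot: [-1.412, 1.57, 0.159]
contact_force: [-0.3, 0.0, -0.7]
opening: 0.0469
time: 13.6
tool_pos: [0.4749, 0.2824, 0.1782]
tool_rot: [-1.37, 1.569, 0.201]
contact_force: [0.4, -0.4, -0.9]
opening: 0.047
```

```bash
python3 -m creep '[{"translation":[0.0005,0,0],"twist":[0,0,0],"hand":0},{"translation":[0.001,0,0],"twist":[0,0,0],"hand":0},{"translation":[0.0015,0,0],"twist":[0,0,0],"hand":0},{"translation":[0.0015,0,0],"twist":[0,0,0],"hand":0}]'
```

```text
time: 14.0
tool_pos: [0.4749, 0.2824, 0.177]
tool_rot: [-1.364, 1.569, 0.206]
contact_force: [-1.6, -0.3, 3.1]
opening: 0.0471
```

There is light contact at exactly the expected height. I'll release and retreat.

```bash
python3 -m creep '[{"translation":[0,0,0],"twist":[0,0,0],"hand":60},{"translation":[0,0,0],"twist":[0,0,0],"hand":75},{"translation":[0,0,0],"twist":[0,0,0],"hand":75},{"translation":[0,0,0],"twist":[0,0,0],"hand":75},{"translation":[0,0,0],"twist":[0,0,0],"hand":75}]' 5
python3 -m creep '[{"translation":[-0.01,0,0],"twist":[0,0,0],"hand":75},{"translation":[-0.03,0,0],"twist":[0,0,0],"hand":75},{"translation":[-0.06,0,0],"twist":[0,0,0],"hand":75},{"translation":[-0.1,0,0],"twist":[0,0,0],"hand":75},{"translation":[-0.13,0,0],"twist":[0,0,0],"hand":75}]'
python3 -c "
from h import *
rel([.36,.0,.32],np.radians(90))"
```

```text
time: 14.5
tool_pos: [0.4749, 0.2824, 0.1769]
tool_rot: [-1.368, 1.569, 0.203]
contact_force: [-0.3, 0.5, -0.8]
opening: 0.0689
time: 15.0
tool_pos: [0.4749, 0.2825, 0.3101]
tool_rot: [-1.239, 1.566, 0.332]
contact_force: [0.3, -0.4, 0.7]
opening: 0.0695
t 15.0 p [0.4749 0.2825 0.3101] shift [-0.0107  0.1149 -0.2825]
twist [0.0001 0.0015 0.0042] deg 0.26
twist [-3.1415e+00 -6.6000e-03  2.3000e-03] deg 180.0
```

```bash
python3 -m creep '[{"translation":[-0.01,0.115,-0.283],"twist":[0,0,0],"hand":75},{"translation":[-0.01,0.115,-0.283],"twist":[0,0,0],"hand":75},{"translation":[-0.01,0.115,-0.283],"twist":[0,0,0],"hand":75},{"translation":[-0.01,0.115,-0.283],"twist":[0,0,0],"hand":75},{"translation":[-0.01,0.115,-0.283],"twist":[0,0,0],"hand":75}]'
python3 - <<'E'
from fit import *
a=snap("scene","a7");b=snap("top","b7")
cv2.imwrite("pics/ab7.png",cv2.resize(np.vstack([a,b]),None,fx=.78,fy=.78))
TH[0]=22
try: fit({"scene":a,"top":b},{"scene":(330,110),"top":(143,220)},.13,[.475,.282])
except Exception as e: print(e)
E
```

```text
time: 15.5
tool_pos: [0.3797, 0.0496, 0.3179]
tool_rot: [-1.38, 1.565, 0.192]
contact_force: [1.2, -1.2, 0.3]
opening: 0.0691
['scene'] [477.  283.2] areas [(448, 495)] res px 0.0
['top'] [473.9 280.2] areas [(382, 448)] res px 0.0
['scene', 'top'] [475.1 281.7] areas [(448, 495), (382, 449)] res px 0.93
```

View pics/ab7.png

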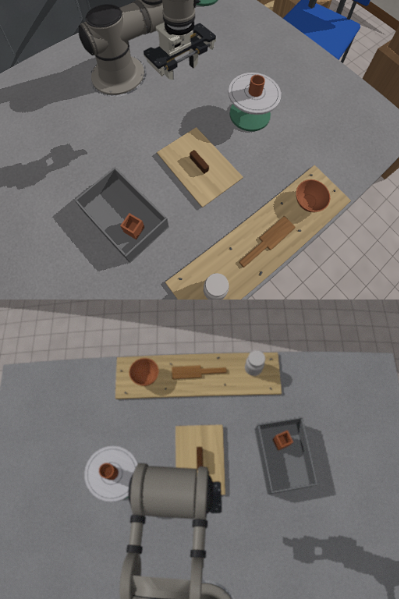

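The cup stands upright at the centre of the head: (475.1, 281.7) mm against the wheel's (474.5, 282.4). The lid lies flat with its handle up, the pot is in the box, and the arm is clear.

```bash
python3 -m creep '[{"translation":[0,0,0],"twist":[0,0,0],"hand":75},{"translation":[0,0,0],"twist":[0,0,0],"hand":75},{"translation":[0,0,0],"twist":[0,0,0],"hand":75}]'; python3 -c "
from cell import robot
print(robot.hand_in())"
```

```text
time: 15.9
tool_pos: [0.3795, 0.0477, 0.3184]
tool_rot: [-1.605, 1.565, -0.039]
contact_force: [0.7, -0.2, 0.0]
opening: 0.0691
the job is handed in; nothing more can be done
None
```

I lifted the lid by its handle and laid it flat on the clear table, handle up. Then I took the round cup from the box and set it upright on the banding wheel's head. I handed the job in at 15.9 s of the 61 s allowed.

**Last checks:**
- **Cup:** the fit from both cameras puts it at (475.1, 281.7) mm, against a wheel centre of (474.5, 282.4) mm, about 1 mm off.
- **Set-down forces:** I lowered both until I saw light contact, about 7 N for the lid and 3 N for the cup, before opening the fingers.
- **Other items:** the final picture shows the lid flat, the pot in place in the box and the arm touching nothing.

**Disagreement:** the two cameras differed by about 3 to 5 mm on the cup, both in the box and on the wheel. Shaded edges biased the outlines, and each camera's calibration is only good to about 2 mm. I used the joint fit, which agreed with the arm's own position reading at release.

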